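# Line up the tins in the filling lane and hold the splash guard open

### The arm

A 6-joint arm with a two-finger parallel gripper is mounted at the origin on a cart in front of the work surface, level with it; the furniture and walls round the work are solid. World frame = base frame: x ahead of the robot, y to its left, z up, the work surface at z = 0. Lengths are in m, angles in rad, forces in N, time in s.
With the tool pointing down it reaches from about 0.35 to 0.85 m from the base axis. Payload 8.1 kg.
Tool frame: the origin (TCP) lies at the very end of the fingers, on their centre line; the grasp point (between the pads) lies 19 mm behind it; z points along the fingers, y is the line along which they close (so a half turn about z gives the same grasp; the last joint's range is limited). The gripper opens to 93 mm and grips with 3 to 60 N. Pads are 15 mm wide; open, the fingers measure 128 mm over their backs; the gripper's body (75 mm by 188 mm) begins 65 mm behind the grasp point.
Start: joints at [-1.276, 0.13, 1.488, -0, 1.523, -0.085], TCP at [0.222, -0.557, 0.186] pointing down, gripper open.
Joint ranges: [-2.96, 2.96], [-0.89, 2.26], [0.02, 2.5], [-1.34, 4.48], [0, 2.73], [-2.66, 2.66]. Speed limits (rad/s): [2.39, 2.39, 2.79, 3.14, 3.14, 3.14].

### API

Orientations are given as a rotation vector (axis times angle).
In Python, from plant import monitor, eyes, ticket gives the robot as it stands.
- The arm moves only by the tool arm_command, never from a script. Its argument "deltas" is a list that holds one entry, the list of rows, each a list of 6 numbers: the shift along the world's x, y, z in cm, then the turn, a rotation vector about the world's x, y, z in degrees. In form: [[[tx, ty, tz, rx, ry, rz], ...]]. A call has 1 to 12 rows; each row shifts and turns the commanded pose from where the row before left it; what a row does not reach is not made up. A row lasts 1/12 s, in which the tool goes at most 41.7 mm and 7.16 degrees, less where a joint would pass 70% of its speed; a pose out of reach is approached as far as the arm can. A call is refused whole if a number of a shift passes 4.17 or a number of a turn 7.16, either way. A call with a gripper value outside its range is refused whole. "gripper" is the opening, from -1 (shut) to 1 (fully open), set as the call begins (left out, the last holds). The fingers move at their own pace and stop on an object; "squeeze" is the grip in N (left out, the last holds). Time passes only in rows, so rows that do not move let the fingers close. It gives the time, the measured TCP pose, the force, the opening and the grip force at its end, in the units of the state.
- monitor.read_state(): the state, without advancing time (a new reading comes with each control period).
- eyes.read_camera(name): name is "scene" or "side" or "wrist"; returns the picture (420x560x3 uint8, blue, green, red); there is no depth.
- eyes.camera_model(name): a dict with "fx", "fy", "cx", "cy" (pixels), "rvec" (rotation vector, rad) and "tvec" (3), from world to camera coordinates, as OpenCV has them. Camera axes: x right, y down, z forward; pixel columns grow to the right and rows downward; lengths in m; the calibration is good to about 2 mm. A picture is of the moment at which its call begins: read the wrist's pose just before it. camera_model takes no time and is no camera call; for the wrist camera it gives the pose at the moment of the call.
- ticket.close_job(): hands the job in; it is judged then, once.
The state is a dict: "t": time; "q": joint angles; "dq": joint speeds; "joint_torque": joint torques, N m; "tool_pos": TCP position; "orientation": TCP orientation; "force": force on the tool from outside, world axes, zero at the start; "wrist_torque": the same for the moment, N m; "opening": finger opening in m; "gripper_force": force on a finger pad.
Only numpy, scipy, OpenCV 4.12 (cv2) and the standard library are available. Lean on these libraries where they do the work, as an engineer would, in place of code of your own. Each camera call takes 0.05 s, during which the arm holds its last target. There are 200 camera calls.

### The job

Slide the two open tins that stand in front of the lane's mouth along the bench, one after the other and without lifting or tipping them, into the lane between its two guide rails, until they stand in single file with the first against the end stop and the second touching it. Then raise the clear splash guard over the lane to 45 degrees from closed and keep it there so that the tins can be topped up: it drops shut by itself, so finish while still holding it. Leave the other things on the bench where they are.

Things in the scene. Friction and masses are not known exactly. Their poses are not given: they have to be found in the camera images.
- lane: fixed filling lane: two aluminium guide rails 45 mm high, 4 mm thick, parallel to its y axis, inner faces at x = -38 and +38 mm. Origin: on the bench, on the centre line; z up. The rails run parallel from y = -90 to +40 mm, then flare as a funnel. Tins enter from +y and slide on the bench; when in place their centres are at y = -55 and +14 mm, x = 0
- lane_stop (a point): foot of the end stop's inner face on the lane's centre line, at bench height, y = -90 mm in the lane's frame. The stop plate is 45 mm high and closes the -y end of the lane
- lane_mouth (a point): middle of the lane's open mouth, at bench height, y = +102 mm in the lane's frame; the flared rails are about 144 mm apart there. The closed guard lies level 85 mm above the bench over x = -62 to +50, y = -95 to +13 mm of the lane (lane's frame), resting on posts outside the rails; the rest of the lane is open above
- tin_a: open round tin with white contents (look only: its inside is empty), 69 mm across, 62 mm high, 0.17 to 0.35 kg, standing upright on the bench in front of the lane's mouth. Origin: centre of its underside. The other tin is identical and either may go in first. A third such tin far back on the bench is only scenery
- tin_b: the other open round tin, same as tin_a
- guard (a joint): angle of the clear splash guard in rad: 0 closed (level), 0.785 is 45 degrees open, stops at 1.25. It turns about a level hinge parallel to the lane's y axis above the +x rail, its -x edge rising. Its weight (0.35 kg) and a light spring drive it shut from every angle, with about 3 N at the handle
- guard_hinge (a point): point on the guard's hinge axis, 85 mm above the bench at x = +50, y = -41 mm in the lane's frame (does not move with the guard). Mind the fixed brazing torch on its stand to the robot's right of the lane: it is 0.2 m high, so cross it higher
- guard_handle (a point): middle of the guard's handle: a round steel bar 10 mm thick, 74 mm long, parallel to the hinge, standing on two legs 40 mm above the guard's sheet. Closed, it is 125 mm above the bench at x = -38, y = -41 mm in the lane's frame; it turns with the guard about the hinge (radius 97 mm). Gripped lightly from above, the bar can turn between the fingers
- bolt_tin: wider tin of bolts, 85 mm across, 50 mm high, not one of the two to be moved; origin at the centre of its underside
- solder_spool: spool of solder standing on end, 62 mm across, 40 mm high, to be left alone; origin at the centre of its underside
- thread_tape: small roll of thread tape lying flat, 53 mm across, 14 mm high, to be left alone; origin at the centre of its underside
Things that resemble listed ones, but are neither listed nor needed, are in the scene too. What is shaped like the tin_b but blue or purple is not meant. Leave any blue or orange look-alike of the tin_a alone.

How it is judged:
On the way, in this order (a step that is already met when the one before it is completed fails the run):
1. one tin stands between the parallel rails while the other is still outside the mouth (((x of tin_a in the frame of lane between -0.015 and 0.015 m and height (world z) of tin_a below 0.008 m and angle between tin_a's own z axis and vertical below 0.1 rad and y of tin_a in the frame of lane below 0.03 m and y of tin_b in the frame of lane above 0.115 m) or (x of tin_b in the frame of lane between -0.015 and 0.015 m and height (world z) of tin_b below 0.008 m and angle between tin_b's own z axis and vertical below 0.1 rad and y of tin_b in the frame of lane below 0.03 m and y of tin_a in the frame of lane above 0.115 m))), for 0.2 s.
2. both tins stand in single file against the end stop, the guard still closed (((x of tin_a in the frame of lane between -0.015 and 0.015 m and height (world z) of each of tin_a, tin_b below 0.008 m and angle between each of tin_a, tin_b's own z axis and vertical below 0.1 rad and x of tin_b in the frame of lane between -0.015 and 0.015 m and y of tin_a in the frame of lane between -0.07 and -0.0475 m and y of tin_b in the frame of lane between 0 and 0.026 m and horizontal distance between tin_a and tin_b below 0.077 m) or (x of tin_b in the frame of lane between -0.015 and 0.015 m and height (world z) of each of tin_b, tin_a below 0.008 m and angle between each of tin_b, tin_a's own z axis and vertical below 0.1 rad and x of tin_a in the frame of lane between -0.015 and 0.015 m and y of tin_b in the frame of lane between -0.07 and -0.0475 m and y of tin_a in the frame of lane between 0 and 0.026 m and horizontal distance between tin_b and tin_a below 0.077 m)) and value of joint guard below 0.1 rad), for 0.2 s.
3. the guard is held open at 45 degrees (value of joint guard between 0.698 and 0.873 rad), for 0.3 s.
At the end, for the whole second after the job is handed in: Both tins stand upright on the bench between the rails, the first within 8 mm of the end stop, the second within 8 mm of the first; the guard stands still at 45 degrees, give or take 5, held there by the fingers (contact force over 0.5 N) and not propped on a tin (all of step 3 and ((x of tin_a in the frame of lane between -0.015 and 0.015 m and height (world z) of each of tin_a, tin_b below 0.008 m and angle between each of tin_a, tin_b's own z axis and vertical below 0.1 rad and x of tin_b in the frame of lane between -0.015 and 0.015 m and y of tin_a in the frame of lane between -0.07 and -0.0475 m and y of tin_b in the frame of lane between 0 and 0.026 m and horizontal distance between tin_a and tin_b below 0.077 m) or (x of tin_b in the frame of lane between -0.015 and 0.015 m and height (world z) of each of tin_b, tin_a below 0.008 m and angle between each of tin_b, tin_a's own z axis and vertical below 0.1 rad and x of tin_a in the frame of lane between -0.015 and 0.015 m and y of tin_b in the frame of lane between -0.07 and -0.0475 m and y of tin_a in the frame of lane between 0 and 0.026 m and horizontal distance between tin_b and tin_a below 0.077 m)) and velocity of joint guard between -0.08 and 0.08 rad/s and linear speed of each of tin_a, tin_b below 0.02 m/s and contact force between the fingers and guard above 0.5 N and contact force between each of tin_a, tin_b and guard below 0.2 N); the arm keeps its last pose, push and grip.
It fails at once if a tin is lifted off the bench (15 mm) or tipped (20 degrees) (height (world z) of any of tin_a, tin_b above 0.015 m or angle between any of tin_a, tin_b's own z axis and vertical above 0.35 rad).
It fails at once if the bolt tin, the solder spool or the roll of tape is moved by 20 mm or more (distance of any of bolt_tin, solder_spool, thread_tape from where it was at the start of the episode above 0.02 m).
It also fails if it takes over 72 s, if anything falls off the work surface, if the arm or the gripper's body presses on something with over 40 N, if the wrist force passes 120 N, or if a joint passes its speed limit or range.

## Working session

There is one attempt and no reset: what is moved stays moved. The work goes in short steps, Python scripts to look and compute and a tool call to move; the robot and the scene stay as the last step left them, time stands still between calls to the robot, and variables do not carry over. Pictures are saved under pics/ and viewed, at most 10 in all, crops included, and the job is handed in when it is done.

Besides the shell and the picture viewer there is one more tool, called after ">>>" in YAML: its name, and indented under it one key for each argument. arm_command: Moves the arm, as the interface text tells. Its arguments: {"type":"object","properties":{"deltas":{"type":"array"},"gripper":{"type":"number"},"squeeze":{"type":"number"}},"required":["deltas"]}

```bash
mkdir -p pics; cat > h.py <<'E'
import numpy as np, cv2
from plant import monitor, eyes, ticket
def cam(n):
    m=eyes.camera_model(n); R=cv2.Rodrigues(np.array(m["rvec"],float))[0]
    return m,R,np.array(m["tvec"],float)
def ray(n,u,v,z,c=None):
    m,R,t=c or cam(n); d=R.T@np.array([(u-m["cx"])/m["fx"],(v-m["cy"])/m["fy"],1]); o=-R.T@t
    return o+d*(z-o[2])/d[2]
def proj(n,p,c=None):
    m,R,t=c or cam(n); q=R@np.array(p,float)+t
    return np.array([m["fx"]*q[0]/q[2]+m["cx"],m["fy"]*q[1]/q[2]+m["cy"]])
E
python3 - <<'E'
from h import *
for n in("scene","side"):
    cv2.imwrite(f"pics/{n}0.png",cv2.resize(eyes.read_camera(n),(800,600),interpolation=cv2.INTER_CUBIC))
    m,R,t=cam(n);print(n,m["fx"],-R.T@t,R[2])
s=monitor.read_state();print(s["t"],s["tool_pos"],s["orientation"])
E
```

```text
scene 546.4834262559489 [-0.17684093  0.69561997  1.14928412] [ 0.53680857 -0.28979752 -0.79237236]
side 494.74605358009785 [0.0506959  1.40542114 0.71486515] [ 0.3910168  -0.80052214 -0.45416976]
0.1 [ 0.22229361 -0.55668299  0.18495693] [-3.08344150e+00 -5.92667940e-01  2.84432682e-04]
```

View pics/scene0.png

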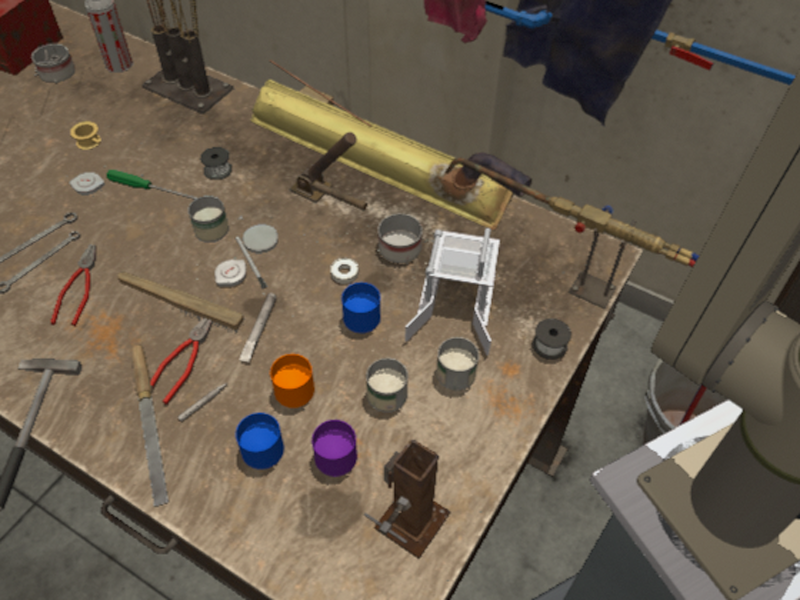

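View pics/side0.png

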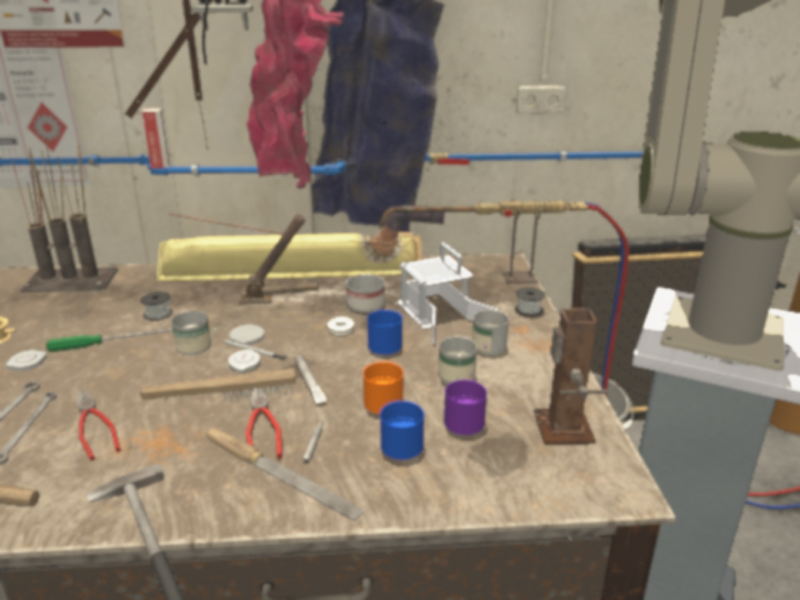

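The white tins with a green band, at scene (387,385) and (457,365), are the ones in front of the lane's mouth at (450,330). The one at (208,218) is far back, so it is the scenery tin. Blue (362,307), orange (293,381), blue (260,440) and purple (334,447) are look-alikes to leave alone. The spool is at (551,338), the bolt tin at (400,238) and the tape at (344,270). I'll confirm with one enlarged crop.

```bash
python3 - <<'E'
from h import *
im=eyes.read_camera("scene"); im2=eyes.read_camera("side")
a=cv2.resize(im[155:295,250:410],None,fx=5,fy=5,interpolation=cv2.INTER_CUBIC)[:600]
# scene crop: u=250+x/4 ; v=155+y/4
a=cv2.resize(im[155:295,250:410],None,fx=4,fy=4,interpolation=cv2.INTER_CUBIC)
cv2.imwrite("pics/c1.png",a)
b=cv2.resize(im2[160:290,240:400],None,fx=4,fy=4,interpolation=cv2.INTER_CUBIC)
cv2.imwrite("pics/c2.png",b)
E
```

```text
(no output)
```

View pics/c1.png

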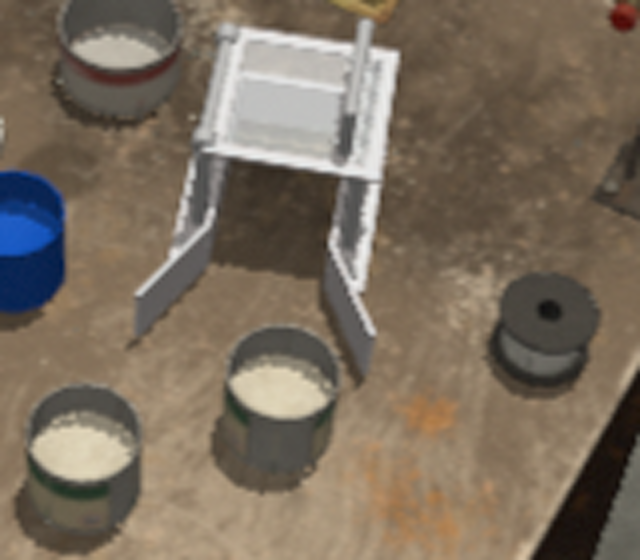

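View pics/c2.png

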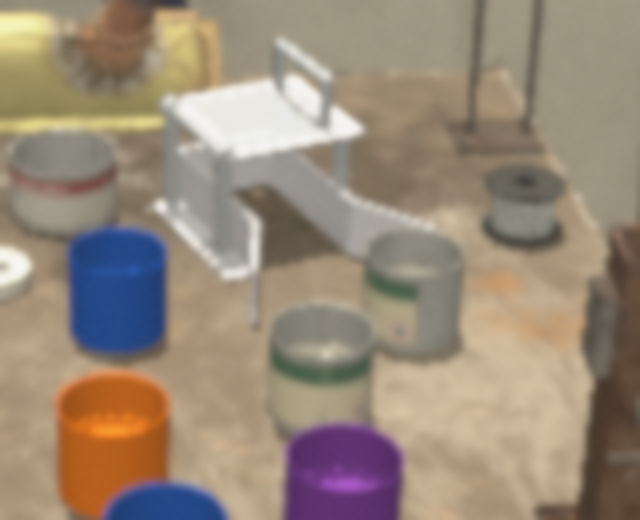

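The crops confirm it: two white, green-banded tins at scene crop (282,400) and (84,460). The guard sheet has corners (222,28), (398,50), (380,180), (197,145), and the handle bar runs from (363,22) to (350,100). I'll fit the poses from both views.

```bash
cat > fit.py <<'E'
from h import *
from scipy.optimize import least_squares
C={n:cam(n) for n in("scene","side")}
def px(n,x,y): return np.array([250+x/4,155+y/4]) if n=="scene" else np.array([240+x/4,160+y/4])
L=[("scene",-62,13,85,380,180),("scene",50,13,85,197,145),("scene",-62,-95,85,398,50),("scene",50,-95,85,222,28),
("scene",-38,-78,125,364,22),("scene",-74,102,45,374,337),("scene",-74,102,0,362,380),("scene",74,102,45,136,297),("scene",74,102,0,130,346),
("side",50,-95,85,165,100),("side",50,13,85,215,152),("side",-62,13,85,362,130),("side",-62,-95,85,270,78),("side",-38,-78,125,280,40),("side",-38,-4,125,330,82),("side",74,102,0,254,328)]
def l2w(p,q):
    c,s=np.cos(p[2]),np.sin(p[2]); return np.array([p[0]+c*q[0]-s*q[1],p[1]+s*q[0]+c*q[1],q[2]])
def res(p): return np.concatenate([proj(n,l2w(p,np.array([a,b,z])/1e3),C[n])-px(n,u,v) for n,a,b,z,u,v in L])
g=ray("scene",322,225,0,C["scene"])
best=min((least_squares(res,[g[0],g[1],t],loss="soft_l1") for t in np.arange(-3,3.1,1)),key=lambda r:r.cost)
lane=best.x
th=np.linspace(0,6.283,73)
def bbox(n,x,y,r,h):
    P=np.array([proj(n,(x+r*np.cos(a),y+r*np.sin(a),z),C[n]) for a in th for z in(0,h)])
    return np.r_[P.min(0),P.max(0)]
def tin(r,h,B):
    def f(p):
        o=[]
        for n,b in B.items():
            q=bbox(n,*p,r,h); m=np.r_[px(n,b[0],b[1]),px(n,b[2],b[3])]; o.append((q-m)[~np.isnan(m)])
        return np.concatenate(o)
    n,b=next(iter(B.items())); b=np.nan_to_num(b,nan=60.); s=ray(n,*px(n,(b[0]+b[2])/2,(b[1]+b[3])/2),h/2,C[n])
    r_=least_squares(f,s[:2]); return r_.x,np.round(r_.fun,1)
N=np.nan
T=dict(tin1=(.0345,.062,dict(scene=(225,325,340,475),side=(364,228,463,358))),
tin2=(.0345,.062,dict(scene=(25,384,141,535),side=(268,300,375,437))),
spool=(.031,.04,dict(scene=(490,272,598,385),side=(484,165,565,245))),
bolt=(.0425,.05,dict(scene=(58,N,181,120),side=(7,128,119,236))),
blue=(.0345,.062,dict(scene=(N,172,66,312),side=(68,227,167,353))),
purple=(.0345,.062,dict(side=(285,423,403,N))))
def w2l(w):
    c,s=np.cos(lane[2]),np.sin(lane[2]); d=np.array(w[:2])-lane[:2]; return np.array([c*d[0]+s*d[1],-s*d[0]+c*d[1]])
if __name__=="__main__":
    print("lane",lane,np.degrees(lane[2]),np.round(best.fun.reshape(-1,2),1).tolist())
    for k,v in T.items():
        w,e=tin(*v); print(k,np.round(w,4),"lane",np.round(w2l(w),4),e)
    for k,q in dict(stop=(0,-.09,0),mouth=(0,.102,0),hinge=(.05,-.041,.085),handle=(-.038,-.041,.125),tA=(0,-.055,0),tB=(0,.014,0)).items(): print(k,np.round(l2w(lane,q),4))
    for k,(u,v) in dict(torchbase=(593,290),torchstand=(600,240),tape=(344,270)).items(): print(k,ray("scene",u*.7,v*.7,0,C["scene"]))
    for k,(u,v) in dict(torchnoz=(455,165),torchend=(690,258)).items(): print(k,ray("scene",u*.7,v*.7,.2,C["scene"]))
E
python3 fit.py
```

```text
lane [0.5399494  0.18053456 0.88885009] 50.927358833085 [[-1.3, -0.5], [0.2, 1.6], [-1.0, 0.3], [0.6, -0.3], [-0.9, 0.3], [-0.7, -1.0], [0.4, -1.6], [-0.6, -0.4], [0.6, -2.4], [0.5, 0.8], [4.0, 1.9], [0.8, 0.3], [6.3, 0.0], [0.0, 1.0], [-0.5, -0.7], [0.5, -0.6]]
tin1 [0.4071 0.2568] lane [-0.0245  0.1512] [-1.5 -0.5 -0.1 -0.1  0.1 -0.5  1.7 -1.1]
tin2 [0.4269 0.3812] lane [0.0845 0.2143] [-0.6 -1.1 -0.1 -0.3  0.2  0.1  1.2  0.6]
spool [0.3808 0.0785] lane [-0.1795  0.0592] [-0.5 -0.8 -0.   0.3 -0.3 -0.6  1.2  0.4]
bolt [0.7101 0.2042] lane [ 0.1256 -0.1172] [-0.7 -0.3 -0.7  0.8 -0.1  0.6 -0.3]
blue [0.5914 0.347 ] lane [0.1617 0.065 ] [-1.  -0.7  0.1  0.3 -0.   0.7  0.4]
purple [0.3642 0.5095] lane [0.1446 0.3438] [-0.7 -0.1  0.7]
stop [0.6098 0.1238 0.    ]
mouth [0.4608 0.2448 0.    ]
hinge [0.6033 0.1935 0.085 ]
handle [0.5478 0.1252 0.125 ]
tA [0.5826 0.1459 0.    ]
tB [0.5291 0.1894 0.    ]
torchbase [ 0.44428862 -0.06637281  0.        ]
torchstand [ 0.53946145 -0.15522184  0.        ]
tape [0.70710564 0.32491685 0.        ]
torchnoz [0.67839624 0.11049674 0.2       ]
torchend [ 0.3160435  -0.11093738  0.2       ]
```

```bash
python3 - <<'E'
from fit import *
s=monitor.read_state();R=cv2.Rodrigues(np.array(s["orientation"]))[0];print(np.round(R,3))
y=R[:,1];print("tool y az",np.degrees(np.arctan2(y[1],y[0])),"lane x az",np.degrees(lane[2]), "q",np.degrees(s["q"]))
for k,q in dict(t1=(-.0245,.151),t2=(.0845,.2143),handle=(-.038,-.041)).items():
    w=l2w(lane,np.array([*q,0]));print(k,np.round(w,4),"az",np.degrees(np.arctan2(w[1],w[0])),np.hypot(*w[:2]))
for k,(u,v,z) in dict(postbase=(413,525,0),posttop=(418,460,.2),orange=(293,405,0)).items():
    w=ray("scene",u*.7,v*.7,z,C["scene"]);print(k,np.round(w,3),np.round(w2l(w),3))
c=C["side"]
for z in(.15,.2,.25): print("side posttop",z,ray("side",577*.7,320*.7,z,c)[:2])
# torch: triangulate nozzle, mid, in both views
def tri(a,b):
    P=[C[n][0] for n in("scene","side")]
    M=[np.array([[p["fx"],0,p["cx"]],[0,p["fy"],p["cy"]],[0,0,1]])@np.c_[C[n][1],C[n][2]] for p,n in zip(P,("scene","side"))]
    X=cv2.triangulatePoints(M[0],M[1],np.array(a,float)*.7,np.array(b,float)*.7);return (X[:3]/X[3]).ravel()
for k,a,b in (("elbow",(455,162),(390,213)),("red",(579,228),(508,213)),("end",(692,258),(590,205)),("nozzle",(462,185),(380,245))):
    w=tri(a,b);print(k,np.round(w,3),"lane",np.round(w2l(w),3))
E
```

```text
[[ 0.929  0.371 -0.   ]
 [ 0.371 -0.929  0.001]
 [ 0.    -0.001 -1.   ]]
tool y az -68.24120795857473 lane x az 50.927358833085 q [-7.31332098e+01  7.49953618e+00  8.53031481e+01  5.86635091e-04
  8.72623894e+01 -4.89202674e+00]
t1 [0.4073 0.2567 0.    ] az 32.22147100803811 0.4814203572949512
t2 [0.4268 0.3812 0.    ] az 41.768076971166984 0.5722873172241294
handle [0.5478 0.1252 0.    ] az 12.872318435820576 0.5619504574107183
postbase [0.205 0.453 0.   ] [0.    0.431]
posttop [0.213 0.446 0.2  ] [0.    0.421]
orange [0.482 0.53  0.   ] [0.234 0.265]
side posttop 0.15 [0.23124833 0.35819142]
side posttop 0.2 [0.21526642 0.45088874]
side posttop 0.25 [0.19928451 0.54358606]
elbow [0.711 0.089 0.171] lane [ 0.036 -0.19 ]
red [ 0.471 -0.012  0.174] lane [-0.193 -0.067]
end [ 0.322 -0.129  0.18 ] lane [-0.378 -0.026]
nozzle [0.754 0.042 0.063] lane [ 0.027 -0.253]
```

>>> arm_command:
  deltas:
    - [[1.5,2,3.3,0,0,5],[1.5,2,3.3,0,0,5],[1.5,2,3.3,0,0,5],[1.5,2,3.3,0,0,5],[1.5,2,3,0,0,5],[2.4,3.2,0,0,0,5],[2.4,3.2,0,0,0,5],[2.4,3.2,0,0,0,5],[2.4,3.2,0,0,0,5],[2.4,3.2,0,0,0,5],[2.4,3.2,0,0,0,5],[2.4,3.2,0,0,0,5]]
  gripper: 1
  squeeze: 10

```text
t: 1.2
tool_pos: [0.4662, -0.2314, 0.348]
orientation: [2.371, 2.061, 0.0]
force: [0.1, 0.9, 0.6]
opening: 0.0927
gripper_force: 0.0
```

>>> arm_command:
  deltas:
    - [[1,3.8,0,0,0,5],[1,3.8,0,0,0,5],[1,3.8,0,0,0,5],[0.5,3.9,0,0,0,5],[0,4,0,0,0,5],[0,4,0,0,0,5],[-1,3.8,0,0,0,5],[-1,3.8,0,0,0,5],[-1,3.8,0,0,0,5],[-1,3.8,0,0,0,5],[-1,3.8,0,0,0,5],[0,0,0,0,0,4]]

```text
t: 2.2
tool_pos: [0.4481, 0.1957, 0.3478]
orientation: [-1.038, -2.963, -0.003]
force: [0.5, -0.1, 0.1]
opening: 0.0929
gripper_force: 0.0
```

```bash
cat > go.py <<'E'
import sys
from fit import *
from scipy.spatial.transform import Rotation as Ro
def st():
    s=monitor.read_state();R=Ro.from_rotvec(s["orientation"]).as_matrix();p=np.array(s["tool_pos"])
    lx=np.array([np.cos(lane[2]),np.sin(lane[2]),0]); ly=np.array([-lx[1],lx[0],0])
    Rt=np.c_[np.cross(lx,[0,0,-1]),lx,[0,0,-1]]
    e=np.degrees(Ro.from_matrix(Rt@R.T).as_rotvec())
    print("t",round(s["t"],2),"lane mm",np.round(w2l(p)*1e3,1),"z",round(p[2]*1e3,1),"rot err",np.round(e,2),"F lane",np.round([s["force"]@lx,s["force"]@ly,s["force"][2]],1),"open",s["opening"],s["gripper_force"])
    return p
if __name__=="__main__":
    p=st(); a=[float(v) for v in sys.argv[1:]]
    for i in range(0,len(a),3):
        t=l2w(lane,np.array(a[i:i+3])/1e3); print(a[i:i+3],"delta cm",np.round((t-p)*100,2)); p=t
E
python3 go.py -24.5 151 150  -24.5 151 12
```

```text
t 2.2 lane mm [-46.1  80.9] z 347.8 rot err [-0.14 -0.05 -0.46] F lane [ 0.2 -0.4  0.1] open 0.09288528512173883 0.0
[-24.5, 151.0, 150.0] delta cm [ -4.08   6.1  -19.78]
[-24.5, 151.0, 12.0] delta cm [  0.    0.  -13.8]
```

>>> arm_command:
  deltas:
    - [[-2,3,0,-0.1,0,-0.4],[-2,3,-1,0,0,0],[0,0,-3.5,0,0,0],[0,0,-3.5,0,0,0],[0,0,-3.5,0,0,0],[0,0,-3.5,0,0,0],[0,0,-2.5,0,0,0],[0,0,0,0,0,0]]

```text
t: 2.87
tool_pos: [0.4066, 0.248, 0.1664]
orientation: [-1.063, -2.949, 0.014]
force: [-0.9, 0.6, 0.1]
opening: 0.0928
gripper_force: 0.0
```

```bash
python3 - <<'E'
from go import *
st(); c=cam("wrist"); im=eyes.read_camera("wrist").copy()
th=np.linspace(0,6.28,60)
for k in("tin1","tin2"):
    w,_=tin(*T[k])
    for z in(.062,0.): 
        P=np.array([proj("wrist",(w[0]+.0345*np.cos(a),w[1]+.0345*np.sin(a),z),c) for a in th])
        cv2.polylines(im,[P.astype(np.int32)],True,(0,0,255) if z else (0,255,255),1)
for x in(-74,74):
    q=[proj("wrist",l2w(lane,np.array([x/74*b,y,45])/1e3),c) for b,y in((74,102),(38,40),(38,-90))]
    cv2.polylines(im,[np.array(q).astype(np.int32)],False,(255,0,255),1)
cv2.imwrite("pics/w1.png",cv2.resize(im,(800,600)))
E
python3 go.py -24.5 151 12
```

```text
t 2.87 lane mm [-31.6 146.1] z 166.4 rot err [ 0.35 -0.53  0.55] F lane [-0.1  1.1  0.1] open 0.09277887415937545 0.0
t 2.92 lane mm [-30.1 145.3] z 170.0 rot err [ 0.26 -0.33  0.56] F lane [-1.1 -0.   0.6] open 0.09283168597791407 0.0
[-24.5, 151.0, 12.0] delta cm [ -0.09   0.8  -15.8 ]
```

View pics/w1.png

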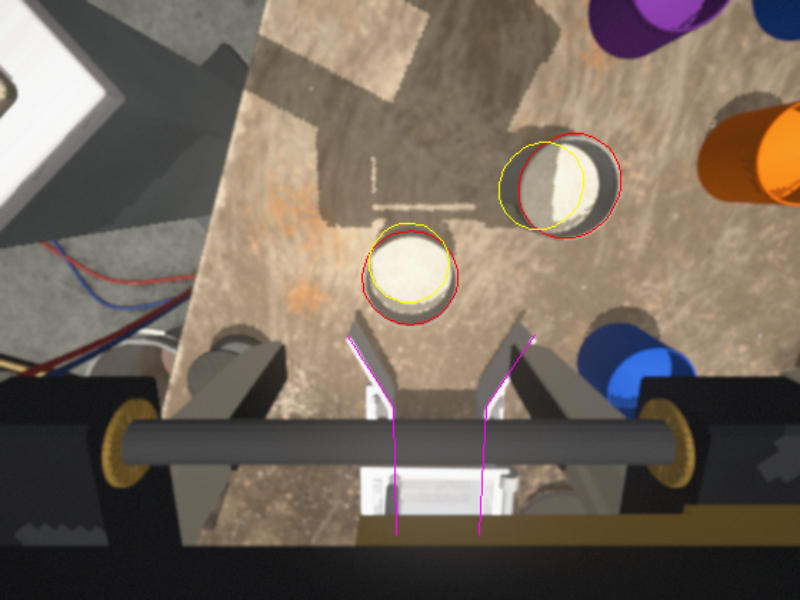

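Overlays match the wrist view: the rims sit at (410,278) and (570,185), and the lane lines up. Next I descend on the first tin.

>>> arm_command:
  deltas:
    - [[-0.1,0.8,-1,0.2,-0.3,0.5],[0,0,-3,0,0,0],[0,0,-3,0,0,0],[0,0,-3,0,0,0],[0,0,-2.5,0,0,0],[0,0,-2,0,0,0],[0,0,-1.2,0,0,0],[0,0,0,0,0,0],[0,0,0,0,0,0],[0,0,0,0,0,0]]

```text
t: 3.75
tool_pos: [0.4113, 0.2586, 0.0183]
orientation: [1.05, 2.954, 0.009]
force: [0.9, -0.1, -0.5]
opening: 0.093
gripper_force: 0.0
```

```bash
python3 go.py -24.5 151 12
```

```text
t 3.75 lane mm [-20.5 149.1] z 18.3 rot err [-0.18  0.47  0.07] F lane [ 0.5 -0.7 -0.5] open 0.09299005671928345 0.0
[-24.5, 151.0, 12.0] delta cm [-0.4  -0.19 -0.63]
```

>>> arm_command:
  deltas:
    - [[-0.3,-0.1,-0.4,0,0,0],[0,0,0,0,0,0],[0,0,0,0,0,0]]

```text
t: 4.0
tool_pos: [0.4067, 0.2569, 0.0125]
orientation: [1.051, 2.956, 0.006]
force: [0.1, 0.6, -0.6]
opening: 0.0929
gripper_force: 0.0
```

>>> arm_command:
  deltas:
    - [[0,0,0,0,0,0],[0,0,0,0,0,0],[0,0,0,0,0,0],[0,0,0,0,0,0],[0,0,0,0,0,0],[0,0,0,0,0,0]]
  gripper: -1
  squeeze: 6

```text
t: 4.5
tool_pos: [0.4066, 0.2568, 0.012]
orientation: [1.051, 2.956, 0.006]
force: [0.8, 0.8, 0.8]
opening: 0.0679
gripper_force: 6.0
```

```bash
python3 go.py 0 110 12 0 92 12
```

```text
t 4.5 lane mm [-24.8 151.6] z 12.0 rot err [-0.11  0.31  0.07] F lane [ 1.1 -0.1  0.8] open 0.06792576392396626 6.0016760880535
[0.0, 110.0, 12.0] delta cm [ 4.8 -0.7 -0. ]
[0.0, 92.0, 12.0] delta cm [ 1.4  -1.13  0.  ]
```

>>> arm_command:
  deltas:
    - [[0.4,-0.05,0,0,0,0],[0.8,-0.1,0,0,0,0],[0.8,-0.15,0,0,0,0],[0.8,-0.1,0,0,0,0],[0.8,-0.1,0,0,0,0],[0.8,-0.1,0,0,0,0],[0.7,-0.4,0,0,0,0],[0.7,-0.5,0,0,0,0],[0.4,-0.35,0,0,0,0],[0,0,0,0,0,0],[0,0,0,0,0,0]]

```text
t: 5.42
tool_pos: [0.4689, 0.2376, 0.0118]
orientation: [1.052, 2.955, 0.005]
force: [0.5, -0.9, -1.5]
opening: 0.0677
gripper_force: 6.0
```

```bash
python3 go.py 0 95 12 0 135 14
```

```text
t 5.42 lane mm [-0.5 91.1] z 11.8 rot err [-0.08  0.31  0.13] F lane [-0.3 -0.9 -1.5] open 0.06770132666526864 5.996940813492984
[0.0, 95.0, 12.0] delta cm [-0.27  0.28  0.02]
[0.0, 135.0, 14.0] delta cm [-3.11  2.52  0.2 ]
```

>>> arm_command:
  deltas:
    - [[0,0,0,0,0,0],[0,0,0,0,0,0],[0,0,0,0,0,0],[-0.4,0.3,0.1,0,0,0],[-0.7,0.6,0.1,0,0,0],[-0.8,0.6,0.1,0,0,0],[-0.8,0.6,0.1,0,0,0],[-0.8,0.7,0.2,0,0,0],[-0.4,0.4,0.1,0,0,0],[0,0,0,0,0,0]]
  gripper: 0.72

```text
t: 6.25
tool_pos: [0.4285, 0.2715, 0.0193]
orientation: [1.048, 2.957, 0.006]
force: [-0.2, 0.3, 0.8]
opening: 0.0797
gripper_force: 0.0
```

>>> arm_command:
  deltas:
    - [[0,0,0,0,0,0],[0,0,0,0,0,0],[0,0,0,0,0,0],[0,0,0,0,0,0],[0,0,0,0,0,0],[0,0,0,0,0,0]]
  gripper: -0.35

```text
t: 6.75
tool_pos: [0.4296, 0.27, 0.0188]
orientation: [1.052, 2.956, 0.005]
force: [0.0, 0.4, -0.5]
opening: 0.0446
gripper_force: 0.0
```

```bash
python3 go.py 0 95 18 0 60 18
```

```text
t 6.75 lane mm [-1.000e-01  1.421e+02] z 18.8 rot err [-0.1   0.29  0.09] F lane [ 0.3  0.2 -0.5] open 0.04463787763765807 0.0
[0.0, 95.0, 18.0] delta cm [ 3.66 -2.96 -0.08]
[0.0, 60.0, 18.0] delta cm [ 2.72 -2.21  0.  ]
```

>>> arm_command:
  deltas:
    - [[0,0,0,0,0,0],[0,0,0,0,0,0],[0.4,-0.3,0,0,0,0],[0.5,-0.4,0,0,0,0],[0.5,-0.4,0,0,0,0],[0.5,-0.4,0,0,0,0],[0.5,-0.4,0,0,0,0],[0.5,-0.4,0,0,0,0],[0.5,-0.4,0,0,0,0],[0.5,-0.4,0,0,0,0],[0.5,-0.4,0,0,0,0],[0.3,-0.3,0,0,0,0]]

```text
t: 7.75
tool_pos: [0.4772, 0.2317, 0.019]
orientation: [1.051, 2.956, 0.005]
force: [-1.5, 2.4, 0.3]
opening: 0.0305
gripper_force: 0.6
```

```bash
python3 go.py 0 59 18
```

```text
t 7.75 lane mm [ 0.2 81. ] z 19.0 rot err [-0.1   0.31  0.08] F lane [0.9 2.7 0.3] open 0.03048050432035762 0.6054802327525977
[0.0, 59.0, 18.0] delta cm [ 1.69 -1.4  -0.1 ]
```

>>> arm_command:
  deltas:
    - [[0.4,-0.3,0,0,0,0],[0.4,-0.3,0,0,0,0],[0.4,-0.3,0,0,0,0],[0.4,-0.4,0,0,0,0],[0.2,-0.2,0,0,0,0],[0,0,0,0,0,0],[0,0,0,0,0,0]]

```text
t: 8.33
tool_pos: [0.4946, 0.217, 0.0189]
orientation: [1.051, 2.956, 0.005]
force: [0.1, -0.2, 0.6]
opening: 0.0303
gripper_force: 0.0
```

```bash
python3 go.py 0 57 18; python3 - <<'E'
from h import *
im=eyes.read_camera("scene")
cv2.imwrite("pics/s2.png",cv2.resize(im[140:290,240:420],None,fx=4,fy=4,interpolation=cv2.INTER_CUBIC))
E
```

```text
t 8.33 lane mm [-0.2 58.2] z 18.9 rot err [-0.09  0.31  0.09] F lane [-0.1 -0.2  0.6] open 0.03025702021471052 0.0
[0.0, 57.0, 18.0] delta cm [ 0.11 -0.06 -0.09]
```

View pics/s2.png

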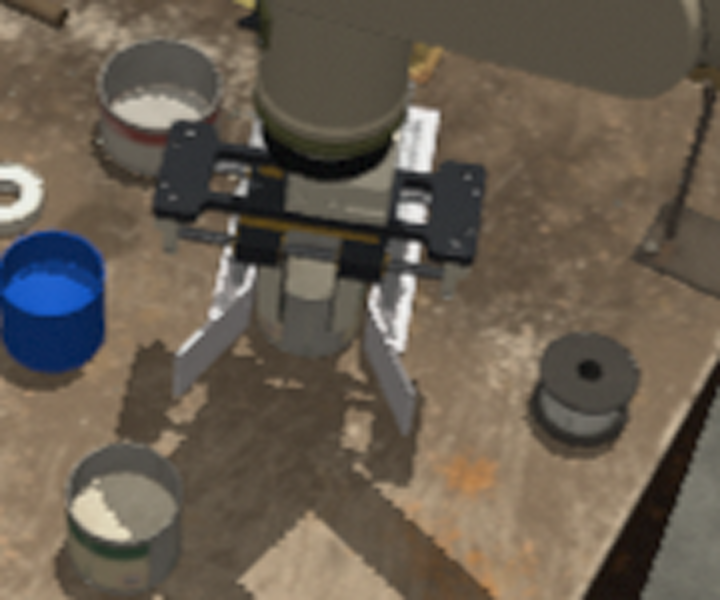

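```bash
python3 - <<'E'
from fit import *
f=lambda x,y,z:np.round(w2l(ray("scene",240+x/4,140+y/4,z,C["scene"]))*1e3,0)
print("base bottom",f(310,357,0),"z62",f(310,357,.062))
for yy in(20,59,90): print(yy,np.round((proj("scene",l2w(lane,(0,yy/1e3,.0)),C["scene"])-[240,140])*4), np.round((proj("scene",l2w(lane,(0,yy/1e3,.062)),C["scene"])-[240,140])*4))
for x in(-33,-15,15,33):
  print(x,[np.round((proj("scene",l2w(lane,(x/1e3,.058+d,.019)),C["scene"])-[240,140])*4) for d in(-.0075,.0075)])
def bb(y):
    w=l2w(lane,(0,y,0)); b=bbox("scene",w[0],w[1],.0345,.062); return np.round((b-[240,140,240,140])*4)
for y in(.02,.03,.05):print(y,bb(y))
im=eyes.read_camera("side")
cv2.imwrite("pics/s3.png",cv2.resize(im[160:280,270:400],None,fx=4.5,fy=4.5,interpolation=cv2.INTER_CUBIC))
E
```

```text
base bottom [-8. 55.] z62 [-10.  99.]
20 [306. 313.] [312. 255.]
59 [297. 361.] [303. 303.]
90 [290. 400.] [296. 342.]
-33 [array([352., 341.]), array([349., 360.])]
-15 [array([324., 336.]), array([321., 355.])]
15 [array([278., 329.]), array([274., 348.])]
33 [array([250., 325.]), array([246., 343.])]
0.02 [253. 212. 367. 356.]
0.03 [251. 224. 365. 368.]
0.05 [246. 248. 361. 393.]
```

View pics/s3.png

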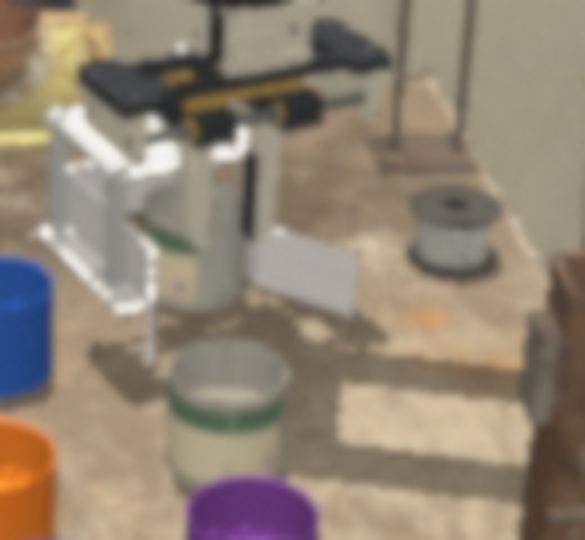

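The tin bottom at scene crop (310,357) puts it at lane y ≈ 20 mm, with the fingers behind it. The first tin is in the lane and tin 2 has not moved, so I'll fetch tin 2.

```bash
python3 go.py 0 75 19 0 75 110 84.5 214.3 110 84.5 214.3 12
```

```text
t 8.43 lane mm [-0.2 58.5] z 18.9 rot err [-0.09  0.3   0.06] F lane [-0.3  0.2  0.3] open 0.029875626242767246 0.0
[0.0, 75.0, 19.0] delta cm [-1.27  1.06  0.01]
[0.0, 75.0, 110.0] delta cm [0.  0.  9.1]
[84.5, 214.3, 110.0] delta cm [-5.49 15.34  0.  ]
[84.5, 214.3, 12.0] delta cm [ 0.   0.  -9.8]
```

>>> arm_command:
  deltas:
    - [[-0.6,0.5,0,0,0,0],[-0.7,0.6,0,0,0,0],[0,0,2,0,0,0],[0,0,3,0,0,0],[0,0,3,0,0,0],[0,0,1,0,0,0],[-0.6,1.6,0,0,0,0],[-1,3,0,0,0,0],[-1.1,3,0,0,0,0],[-1.1,3,0,0,0,0],[-1.1,3,0,0,0,0],[-0.6,1.7,0,0,0,0]]

```text
t: 9.43
tool_pos: [0.424, 0.3843, 0.1084]
orientation: [1.048, 2.958, 0.006]
force: [0.7, -0.7, 0.1]
opening: 0.0302
gripper_force: 0.0
```

>>> arm_command:
  deltas:
    - [[0,0,0,0,0,0],[0,0,0,0,0,0],[0,0,0,0,0,0],[0,0,0,0,0,0],[0,0,0,0,0,0],[0,0,0,0,0,0],[0,0,0,0,0,0],[0,0,0,0,0,0],[0,0,0,0,0,0],[0,0,0,0,0,0]]
  gripper: 1

```text
t: 10.27
tool_pos: [0.4265, 0.3812, 0.109]
orientation: [1.051, 2.956, 0.005]
force: [0.3, 0.1, -0.4]
opening: 0.0912
gripper_force: 0.0
```

```bash
python3 go.py 84.5 214.3 12
```

```text
t 10.27 lane mm [ 84.3 214.5] z 109.0 rot err [-0.1   0.3   0.08] F lane [ 0.2 -0.1 -0.4] open 0.09116504594918257 0.0
[84.5, 214.3, 12.0] delta cm [ 0.03  0.   -9.7 ]
```

>>> arm_command:
  deltas:
    - [[0,0,-2,0,0,0],[0,0,-2,0,0,0],[0,0,-2,0,0,0],[0,0,-2,0,0,0],[0,0,-1.2,0,0,0],[0,0,-0.5,0,0,0],[0,0,0,0,0,0],[0,0,0,0,0,0]]

```text
t: 10.93
tool_pos: [0.4268, 0.3816, 0.0126]
orientation: [1.051, 2.956, 0.006]
force: [0.8, 0.9, 1.5]
opening: 0.0929
gripper_force: 0.0
```

>>> arm_command:
  deltas:
    - [[0,0,0,0,0,0],[0,0,0,0,0,0],[0,0,0,0,0,0],[0,0,0,0,0,0],[0,0,0,0,0,0],[0,0,0,0,0,0]]
  gripper: -1

```text
t: 11.43
tool_pos: [0.4269, 0.3816, 0.0127]
orientation: [1.051, 2.955, 0.007]
force: [-1.1, 0.3, 4.0]
opening: 0.0682
gripper_force: 6.0
```

```bash
python3 go.py 0 140 12 0 92 12
```

```text
t 11.43 lane mm [ 84.9 214.5] z 12.7 rot err [-0.14  0.36  0.07] F lane [-0.4  1.   4. ] open 0.06824187505187948 6.002413954574877
[0.0, 140.0, 12.0] delta cm [  0.43 -11.28  -0.07]
[0.0, 92.0, 12.0] delta cm [ 3.73 -3.03  0.  ]
```

>>> arm_command:
  deltas:
    - [[0,-0.4,0,0,0,0],[0,-0.9,0,0,0,0],[0.1,-1.1,0,0,0,0],[0,-1.1,0,0,0,0],[0.1,-1.1,0,0,0,0],[0,-1.1,0,0,0,0],[0.1,-1.1,0,0,0,0],[0,-1.1,0,0,0,0],[0.1,-1.1,0,0,0,0],[0,-1.1,0,0,0,0],[0,-0.8,0,0,0,0],[0,-0.4,0,0,0,0]]

```text
t: 12.43
tool_pos: [0.431, 0.2671, 0.0126]
orientation: [1.052, 2.955, 0.007]
force: [0.6, 5.2, 4.5]
opening: 0.0682
gripper_force: 6.0
```

>>> arm_command:
  deltas:
    - [[0.4,-0.3,0,0,0,0],[0.7,-0.5,0,0,0,0],[0.8,-0.7,0,0,0,0],[0.8,-0.7,0,0,0,0],[0.7,-0.5,0,0,0,0],[0.3,-0.3,0,0,0,0],[0,0,0,0,0,0],[0,0,0,0,0,0]]

```text
t: 13.1
tool_pos: [0.4676, 0.237, 0.0116]
orientation: [1.052, 2.955, 0.003]
force: [0.7, -1.8, 0.9]
opening: 0.0686
gripper_force: 6.0
```

```bash
python3 go.py 0 92 12 0 143 18
```

```text
t 13.1 lane mm [-1.8 91.8] z 11.6 rot err [-0.02  0.3   0.12] F lane [-0.9 -1.6  0.9] open 0.0685823842947374 6.001076558459317
[0.0, 92.0, 12.0] delta cm [0.09 0.15 0.04]
[0.0, 143.0, 18.0] delta cm [-3.96  3.21  0.6 ]
```

>>> arm_command:
  deltas:
    - [[0,0,0,0,0,0],[0,0,0,0,0,0],[0,0,0,0,0,0],[-0.4,0.3,0.1,0,0,0],[-0.7,0.6,0.1,0,0,0],[-0.8,0.6,0.1,0,0,0],[-0.8,0.6,0.1,0,0,0],[-0.8,0.7,0.2,0,0,0],[-0.4,0.4,0.1,0,0,0],[0,0.1,0,0,0,0]]
  gripper: 0.72

```text
t: 13.93
tool_pos: [0.4274, 0.2725, 0.0193]
orientation: [1.048, 2.957, 0.006]
force: [0.9, -0.2, 0.1]
opening: 0.08
gripper_force: 0.0
```

>>> arm_command:
  deltas:
    - [[0,0,0,0,0,0],[0,0,0,0,0,0],[0,0,0,0,0,0],[0,0,0,0,0,0],[0,0,0,0,0,0],[0,0,0,0,0,0],[0,0,0,0,0,0],[0,0,0,0,0,0],[0,0,0,0,0,0]]
  gripper: -0.35

```text
t: 14.68
tool_pos: [0.4285, 0.2712, 0.0189]
orientation: [1.051, 2.956, 0.005]
force: [-0.0, -0.1, 0.6]
opening: 0.031
gripper_force: 0.0
```

```bash
python3 go.py 0 90 18 0 56 18
```

```text
t 14.68 lane mm [1.000e-01 1.437e+02] z 18.9 rot err [-0.1   0.3   0.07] F lane [-0.1 -0.   0.6] open 0.030996052918118012 0.0
[0.0, 90.0, 18.0] delta cm [ 4.16 -3.39 -0.09]
[0.0, 56.0, 18.0] delta cm [ 2.64 -2.14  0.  ]
```

>>> arm_command:
  deltas:
    - [[0.4,-0.3,0,0,0,0],[0.6,-0.5,0,0,0,0],[0.6,-0.5,0,0,0,0],[0.6,-0.5,0,0,0,0],[0.6,-0.5,0,0,0,0],[0.6,-0.5,0,0,0,0],[0.6,-0.5,0,0,0,0],[0.6,-0.5,0,0,0,0],[0.6,-0.5,0,0,0,0],[0.5,-0.4,0,0,0,0],[0.4,-0.3,0,0,0,0],[0.2,-0.2,0,0,0,0]]

```text
t: 15.68
tool_pos: [0.4921, 0.2187, 0.0189]
orientation: [1.051, 2.956, 0.005]
force: [-2.6, 2.8, 0.4]
opening: 0.0305
gripper_force: 1.7
```

```bash
python3 go.py 0 53 18
```

```text
t 15.68 lane mm [-0.5 61.2] z 18.9 rot err [-0.1   0.31  0.09] F lane [0.6 3.8 0.4] open 0.030511108497962836 1.6729519148508132
[0.0, 53.0, 18.0] delta cm [ 0.67 -0.48 -0.09]
```

>>> arm_command:
  deltas:
    - [[0.2,-0.1,0,0,0,0],[0.2,-0.1,0,0,0,0],[0.1,-0.1,0,0,0,0],[0.1,-0.1,0,0,0,0],[0.1,-0.1,0,0,0,0],[0,0,0,0,0,0]]

```text
t: 16.18
tool_pos: [0.4987, 0.2142, 0.019]
orientation: [1.05, 2.956, 0.005]
force: [-1.5, 2.3, 0.1]
opening: 0.0307
gripper_force: 1.2
```

```bash
python3 go.py 0 53 18
```

```text
t 16.18 lane mm [ 0.1 53.3] z 19.0 rot err [-0.1   0.32  0.06] F lane [0.8 2.6 0.1] open 0.030689747461587126 1.245524958412716
[0.0, 53.0, 18.0] delta cm [ 0.01 -0.03 -0.1 ]
```

>>> arm_command:
  deltas:
    - [[0.1,-0.1,0,0,0,0],[0,0,0,0,0,0],[0.1,0,0,0,0,0],[0,0,0,0,0,0]]

```text
t: 16.52
tool_pos: [0.5004, 0.2132, 0.0189]
orientation: [1.051, 2.956, 0.005]
force: [-2.9, 1.8, 0.4]
opening: 0.0301
gripper_force: 1.5
```

```bash
python3 go.py 0 52 18
```

```text
t 16.52 lane mm [ 0.4 51.2] z 18.9 rot err [-0.09  0.29  0.07] F lane [-0.4  3.4  0.4] open 0.030126752905894394 1.4606452656425972
[0.0, 52.0, 18.0] delta cm [-0.09  0.01 -0.09]
```

>>> arm_command:
  deltas:
    - [[0.1,0,0,0,0,0],[0,-0.1,0,0,0,0],[0,0,0,0,0,0]]

```text
t: 16.77
tool_pos: [0.5016, 0.2122, 0.019]
orientation: [1.051, 2.956, 0.006]
force: [-2.3, 1.8, 0.8]
opening: 0.0302
gripper_force: 1.5
```

>>> arm_command:
  deltas:
    - [[0.1,-0.1,0,0,0,0],[0,0,0,0,0,0],[0,0,0,0,0,0]]

```text
t: 17.02
tool_pos: [0.5021, 0.2117, 0.0189]
orientation: [1.051, 2.957, 0.006]
force: [-4.0, 4.2, 2.2]
opening: 0.0301
gripper_force: 2.9
```

```bash
python3 go.py 0 52 18; python3 - <<'E'
from h import *
cv2.imwrite("pics/a.png",eyes.read_camera("side"));cv2.imwrite("pics/b.png",eyes.read_camera("scene"))
a=eyes.read_camera("side")[150:250,270:370];b=eyes.read_camera("scene")[140:240,280:380]
cv2.imwrite("pics/s4.png",cv2.resize(np.hstack([a,b]),None,fx=4,fy=4,interpolation=cv2.INTER_CUBIC))
E
```

```text
t 17.02 lane mm [ 0.3 49. ] z 18.9 rot err [-0.14  0.26  0.06] F lane [0.8 5.8 2.2] open 0.03013216237670852 2.9271755500849395
[0.0, 52.0, 18.0] delta cm [-0.25  0.16 -0.09]
```

View pics/s4.png

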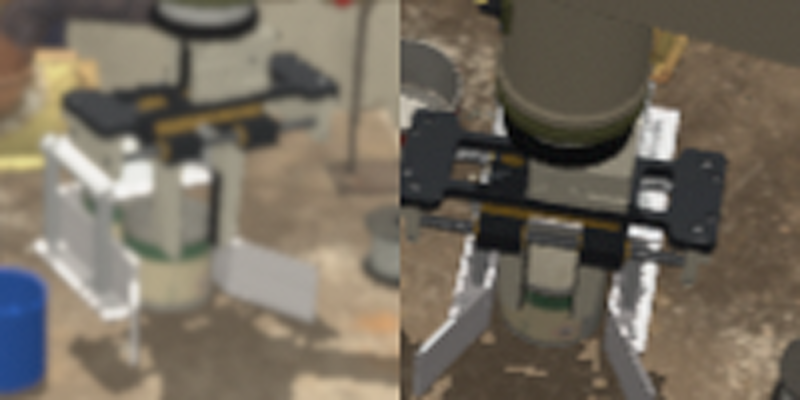

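>>> arm_command:
  deltas:
    - [[0.1,-0.1,0,0,0,0],[0,0,0,0,0,0],[0,0,0,0,0,0]]

```text
t: 17.47
tool_pos: [0.5022, 0.2115, 0.0189]
orientation: [1.051, 2.959, 0.007]
force: [-7.9, 7.0, 4.3]
opening: 0.0301
gripper_force: 5.4
```

```bash
python3 go.py 0 75 20 0 75 190 -38 -41 190 -38 -41 110
```

```text
t 17.47 lane mm [ 0.3 48.8] z 18.9 rot err [-0.2   0.17  0.05] F lane [ 0.5 10.5  4.3] open 0.030135726007801053 5.362162043712745
[0.0, 75.0, 20.0] delta cm [-2.05  1.63  0.11]
[0.0, 75.0, 190.0] delta cm [ 0.  0. 17.]
[-38.0, -41.0, 190.0] delta cm [  6.61 -10.26   0.  ]
[-38.0, -41.0, 110.0] delta cm [ 0.  0. -8.]
```

>>> arm_command:
  deltas:
    - [[-0.2,0.2,0,0,0,0],[-0.6,0.5,0,0,0,0],[-0.8,0.6,0,0,0,0],[-0.5,0.4,0,0,0,0],[0,0,3,0,0,0],[0,0,4,0,0,0],[0,0,4,0,0,0],[0,0,4,0,0,0],[0,0,2,0,0,0],[0,0,0,0,0,0]]

```text
t: 18.3
tool_pos: [0.4856, 0.2288, 0.1961]
orientation: [1.047, 2.948, 0.016]
force: [0.4, -0.5, -0.1]
opening: 0.0302
gripper_force: 0.0
```

>>> arm_command:
  deltas:
    - [[0.5,-0.8,0,0,0,0],[1.2,-1.9,0,0,0,0],[1.5,-2.3,0,0,0,0],[1.5,-2.3,0,0,0,0],[1.2,-1.9,0,0,0,0],[0.7,-1.1,0,0,0,0],[0,0,0,0,0,0],[0,0,0,0,0,0]]
  gripper: 0.08

```text
t: 18.97
tool_pos: [0.5477, 0.1238, 0.1872]
orientation: [1.054, 2.958, 0.004]
force: [0.5, 0.1, 0.0]
opening: 0.0497
gripper_force: 0.0
```

```bash
python3 go.py -38 -41 190 -38 -41 112; python3 - <<'E'
from go import *
c=cam("wrist"); w=eyes.read_camera("wrist"); w=w.copy()
cs=C["scene"]; s=eyes.read_camera("scene").copy(); d=eyes.read_camera("side").copy()
th=np.linspace(0,6.28,60)
for n,im,cc in(("wrist",w,c),("scene",s,cs),("side",d,C["side"])):
    P=[proj(n,l2w(lane,(-.038,y,.125)),cc) for y in(-.078,-.004)]
    cv2.line(im,*[tuple(int(round(v)) for v in p) for p in P],(255,0,255),1)
    for y in(-.055,.014):
        Q=np.array([proj(n,l2w(lane,(.0345*np.cos(a),y+.0345*np.sin(a),.062)),cc) for a in th])
        cv2.polylines(im,[np.round(Q).astype(np.int32)],True,(0,0,255),1)
a=np.hstack([cv2.resize(w,(400,300)),cv2.resize(s[120:270,240:440],(400,300))])
b=np.hstack([cv2.resize(d[130:280,230:430],(400,300)),cv2.resize(w[200:420,180:400],(400,300))])
cv2.imwrite("pics/f.png",np.vstack([a,b]))
E
```

```text
t 18.97 lane mm [-39.2 -41.8] z 187.2 rot err [-0.1   0.14  0.15] F lane [ 0.4 -0.4  0. ] open 0.04972359890858333 0.0
[-38.0, -41.0, 190.0] delta cm [0.02 0.14 0.28]
[-38.0, -41.0, 112.0] delta cm [ 0.   0.  -7.8]
```

View pics/f.png

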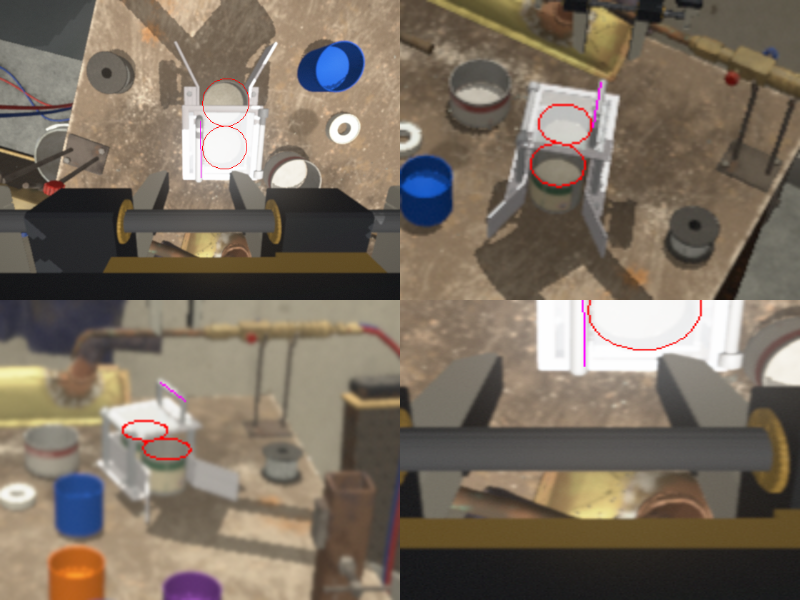

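The tins sit on the predicted in-place circles, for example at scene tile (557,165), and the handle line lies on the bar in all views. I'll descend and grip the bar.

>>> arm_command:
  deltas:
    - [[0,0.1,-1.5,0,0,0],[0,0,-2,0,0,0],[0,0,-2,0,0,0],[0,0,-1.5,0,0,0],[0,0,-0.8,0,0,0],[0,0,0,0,0,0],[0,0,0,0,0,0]]

```text
t: 19.7
tool_pos: [0.5482, 0.1258, 0.1111]
orientation: [1.05, 2.957, 0.005]
force: [-0.4, 0.7, -0.0]
opening: 0.0499
gripper_force: 0.0
```

```bash
python3 go.py -38 -41 109
```

```text
t 19.7 lane mm [-37.3 -40.8] z 111.1 rot err [-0.11  0.28  0.02] F lane [ 0.2  0.8 -0. ] open 0.04985169391265692 0.0
[-38.0, -41.0, 109.0] delta cm [-0.03 -0.07 -0.21]
```

>>> arm_command:
  deltas:
    - [[0,-0.1,-0.2,0,0,0],[0,0,0,0,0,0],[0,0,0,0,0,0],[0,0,0,0,0,0],[0,0,0,0,0,0],[0,0,0,0,0,0],[0,0,0,0,0,0],[0,0,0,0,0,0],[0,0,0,0,0,0]]
  gripper: -1
  squeeze: 12

```text
t: 20.45
tool_pos: [0.5484, 0.1243, 0.1089]
orientation: [1.051, 2.956, 0.005]
force: [-0.2, -0.1, 0.0]
opening: 0.0008
gripper_force: 0.0
```

```bash
python3 go.py; python3 - <<'E'
from go import *
p0=np.array(monitor.read_state()["tool_pos"])
# arc about hinge: vector of bar rel hinge (lane x,z)
v=np.array([-.088,.04]); pts=[]
for d in range(0,46,5):
    a=np.radians(d); pts.append([v[0]*np.cos(a)+v[1]*np.sin(a),-v[0]*np.sin(a)+v[1]*np.cos(a)])
pts=np.array(pts)-v; lx=np.array([np.cos(lane[2]),np.sin(lane[2]),0])
W=np.array([p[0]*lx+[0,0,p[1]] for p in pts])*100
print(np.round(W,2)); print(np.round(np.diff(W,axis=0),2))
E
```

```text
t 20.45 lane mm [-38.3 -42.1] z 108.9 rot err [-0.1   0.3   0.07] F lane [-0.2  0.   0. ] open 0.0007863422991224931 0.0
[[0.   0.   0.  ]
 [0.24 0.3  0.75]
 [0.52 0.64 1.47]
 [0.84 1.04 2.14]
 [1.2  1.47 2.77]
 [1.59 1.95 3.34]
 [2.   2.47 3.86]
 [2.45 3.02 4.32]
 [2.92 3.59 4.72]
 [3.41 4.2  5.05]]
[[0.24 0.3  0.75]
 [0.28 0.35 0.72]
 [0.32 0.39 0.67]
 [0.36 0.44 0.63]
 [0.39 0.48 0.58]
 [0.42 0.52 0.52]
 [0.45 0.55 0.46]
 [0.47 0.58 0.4 ]
 [0.49 0.6  0.33]]
```

The fingers closed on nothing. I'll look before doing anything else.

```bash
python3 - <<'E'
from go import *
c=C["scene"]; s=eyes.read_camera("scene").copy(); d=eyes.read_camera("side").copy()
p=np.array(monitor.read_state()["tool_pos"]); 
def X(im,n,u0,v0,w,h,f):
    o=cv2.resize(im[v0:v0+h,u0:u0+w],None,fx=f,fy=f,interpolation=cv2.INTER_CUBIC)
    for q,col in((p,(0,255,0)),):
        a=(proj(n,q,C[n])-[u0,v0])*f; cv2.circle(o,tuple(int(v) for v in a),3,col,1)
    P=[(proj(n,l2w(lane,(-.038,y,.125)),C[n])-[u0,v0])*f for y in(-.078,-.004)]
    cv2.line(o,*[tuple(int(round(v)) for v in q) for q in P],(255,0,255),1)
    return o
cv2.imwrite("pics/g.png",np.hstack([X(s,"scene",295,130,66,80,6),X(d,"side",265,130,66,80,6)]))
E
```

```text
(no output)
```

View pics/g.png

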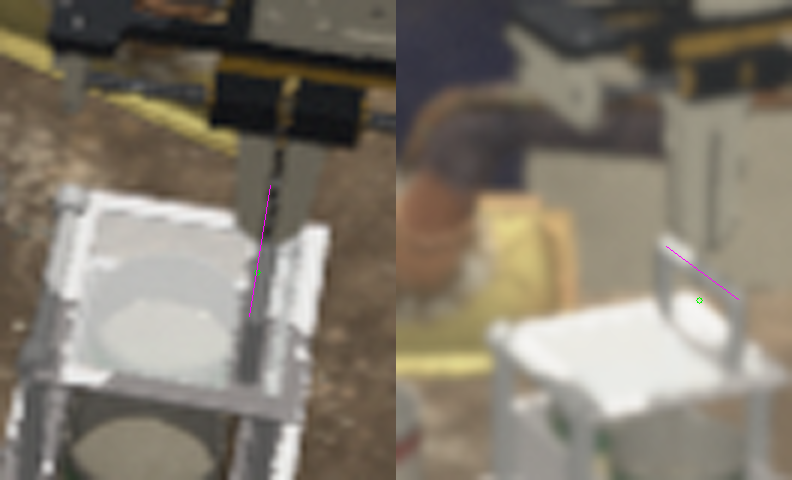

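```bash
python3 - <<'E'
from go import *
st()
M={n:np.array([[C[n][0]["fx"],0,C[n][0]["cx"]],[0,C[n][0]["fy"],C[n][0]["cy"]],[0,0,1]])@np.c_[C[n][1],C[n][2]] for n in C}
def tri(a,b):
    X=cv2.triangulatePoints(M["scene"],M["side"],np.array([295+a[0]/6,130+a[1]/6]),np.array([265+(b[0]-396)/6,130+b[1]/6]));w=(X[:3]/X[3]).ravel();return np.round(np.r_[w2l(w),w[2]]*1e3)
print("tip",tri((270,243),(710,250)),"tip2",tri((268,235),(708,245)))
print("bar near end",tri((249,318),(738,298)),"far",tri((268,190),(668,245)))
print("knuckle top",tri((286,140),(712,100)))
E
```

```text
t 20.55 lane mm [-38.3 -42.1] z 108.9 rot err [-0.1   0.3   0.07] F lane [-0.1 -0.3  0.8] open 0.0002666176747122463 0.0
tip [-41. -36. 137.] tip2 [-40. -37. 140.]
bar near end [-38.  -3. 126.] far [-37. -74. 127.]
knuckle top [-38. -25. 216.]
```

The images put the real fingertips at z ≈ 137 mm while the state reads 109, so they closed just above the bar. I'll probe down gently with closed fingers to measure the offset by touching the bar's top (130 mm).

>>> arm_command:
  deltas:
    - [[0,0,-0.2,0,0,0],[0,0,-0.2,0,0,0],[0,0,-0.1,0,0,0],[0,0,0,0,0,0]]

```text
t: 20.88
tool_pos: [0.5481, 0.1242, 0.1034]
orientation: [1.051, 2.957, 0.005]
force: [-0.5, 0.0, 0.2]
opening: 0.0006
gripper_force: 0.0
```

>>> arm_command:
  deltas:
    - [[0,0,-0.1,0,0,0],[0,0,-0.1,0,0,0],[0,0,0,0,0,0]]

```text
t: 21.13
tool_pos: [0.5483, 0.1243, 0.1017]
orientation: [1.051, 2.956, 0.005]
force: [-0.2, -0.0, 0.1]
opening: 0.0003
gripper_force: 0.0
```

>>> arm_command:
  deltas:
    - [[0,0,-0.1,0,0,0],[0,0,-0.1,0,0,0],[0,0,0,0,0,0]]

```text
t: 21.38
tool_pos: [0.5483, 0.1243, 0.0997]
orientation: [1.051, 2.956, 0.005]
force: [0.4, 0.2, -0.5]
opening: 0.0008
gripper_force: 0.0
```

>>> arm_command:
  deltas:
    - [[0,0,-0.1,0,0,0],[0,0,-0.1,0,0,0],[0,0,0,0,0,0]]

```text
t: 21.63
tool_pos: [0.5483, 0.1242, 0.0977]
orientation: [1.051, 2.956, 0.005]
force: [-0.5, 0.5, -0.1]
opening: 0.0002
gripper_force: 0.0
```

>>> arm_command:
  deltas:
    - [[0,0,-0.1,0,0,0],[0,0,-0.1,0,0,0],[0,0,0,0,0,0]]

```text
t: 21.88
tool_pos: [0.5484, 0.124, 0.0962]
orientation: [1.051, 2.956, 0.005]
force: [-2.5, -1.9, 4.3]
opening: 0.0002
gripper_force: 2.5
```

Contact came at state z ≈ 0.0965, so the real tips are about 30 mm higher than the state says. I'll raise, open, go lower with a force check, and grip.

>>> arm_command:
  deltas:
    - [[0,0,0.5,0,0,0],[0,0,1,0,0,0],[0,0,0,0,0,0],[0,0,0,0,0,0],[0,0,0,0,0,0],[0,0,0,0,0,0],[0,0,0,0,0,0],[0,0,0,0,0,0],[0,0,0,0,0,0]]
  gripper: 0.08

```text
t: 22.63
tool_pos: [0.5483, 0.1242, 0.1107]
orientation: [1.051, 2.956, 0.005]
force: [-0.5, -0.4, 0.3]
opening: 0.0494
gripper_force: 0.0
```

>>> arm_command:
  deltas:
    - [[0,0,-0.5,0,0,0],[0,0,-0.5,0,0,0],[0,0,-0.5,0,0,0],[0,0,-0.5,0,0,0],[0,0,-0.4,0,0,0],[0,0,-0.3,0,0,0],[0,0,0,0,0,0],[0,0,0,0,0,0]]

```text
t: 23.3
tool_pos: [0.5483, 0.1242, 0.0837]
orientation: [1.051, 2.956, 0.005]
force: [-0.0, 0.4, 0.0]
opening: 0.0504
gripper_force: 0.0
```

>>> arm_command:
  deltas:
    - [[0,0,-0.3,0,0,0],[0,0,-0.3,0,0,0],[0,0,-0.2,0,0,0],[0,0,0,0,0,0]]

```text
t: 23.63
tool_pos: [0.5481, 0.1242, 0.0753]
orientation: [1.051, 2.957, 0.005]
force: [-0.2, -0.4, 0.3]
opening: 0.0501
gripper_force: 0.0
```

>>> arm_command:
  deltas:
    - [[0,0,0,0,0,0],[0,0,0,0,0,0],[0,0,0,0,0,0],[0,0,0,0,0,0],[0,0,0,0,0,0],[0,0,0,0,0,0],[0,0,0,0,0,0],[0,0,0,0,0,0]]
  gripper: -1
  squeeze: 12

```text
t: 24.3
tool_pos: [0.548, 0.1237, 0.0759]
orientation: [1.051, 2.957, 0.003]
force: [-3.5, -4.5, 2.8]
opening: 0.0093
gripper_force: 12.0
```

```bash
python3 go.py
```

```text
t 24.3 lane mm [-39.1 -42.1] z 75.9 rot err [-0.04  0.24  0.07] F lane [-5.7 -0.1  2.8] open 0.00929692203650817 12.001271545886993
```

>>> arm_command:
  deltas:
    - [[0.1,0.2,0,0,0,0],[0,0,0,0,0,0],[0,0,0,0,0,0]]

```text
t: 24.55
tool_pos: [0.5479, 0.1236, 0.0757]
orientation: [1.052, 2.958, -0.003]
force: [-8.2, -11.9, 7.9]
opening: 0.0097
gripper_force: 12.0
```

```bash
python3 go.py
```

```text
t 24.55 lane mm [-39.2 -42. ] z 75.7 rot err [0.14 0.09 0.1 ] F lane [-14.4  -1.1   7.9] open 0.009666992575245763 11.993114724755287
```

>>> arm_command:
  deltas:
    - [[-0.2,-0.3,0,0,0,0],[0,0,0,0,0,0],[0,0,0,0,0,0]]

```text
t: 24.8
tool_pos: [0.5481, 0.1238, 0.076]
orientation: [1.051, 2.955, 0.008]
force: [4.1, 1.6, -2.8]
opening: 0.0096
gripper_force: 12.0
```

```bash
python3 go.py
```

```text
t 24.8 lane mm [-39.  -42.1] z 76.0 rot err [-0.16  0.38  0.07] F lane [ 3.8 -2.2 -2.8] open 0.009627225596587356 11.994322389364243
```

>>> arm_command:
  deltas:
    - [[0.12,0.15,0.37,0,0,0],[0.12,0.15,0.37,0,0,0],[0.14,0.17,0.36,0,0,0],[0.14,0.17,0.36,0,0,0],[0,0,0,0,0,0],[0,0,0,0,0,0]]

```text
t: 25.3
tool_pos: [0.5529, 0.1296, 0.0907]
orientation: [1.05, 2.956, 0.005]
force: [4.2, -2.0, -4.0]
opening: 0.0097
gripper_force: 12.0
```

```bash
cat > ang.py <<'E'
from go import *
p=st(); v=np.array([-.088,.04]); x=w2l(p)[0]+.039-.088; z=p[2]-.0759+.04
print("bar rel hinge",x,z,"r",np.hypot(x,z),"angle deg",np.degrees(np.arctan2(v[1],v[0])-np.arctan2(z,x)))
E
python3 ang.py
```

```text
t 25.3 lane mm [-31.4 -42.1] z 90.7 rot err [-0.08  0.31  0.06] F lane [ 1.1 -4.5 -4. ] open 0.00965650354095955 11.98861911892891
bar rel hinge -0.08039562455151773 0.05479511397592581 r 0.09729317017480364 angle deg 9.833149765195156
```

Radius and angle agree (97 mm, 9.8°), with light forces. Continuing along the arc.

>>> arm_command:
  deltas:
    - [[0.16,0.2,0.34,0,0,0],[0.16,0.19,0.33,0,0,0],[0.18,0.22,0.32,0,0,0],[0.18,0.22,0.31,0,0,0],[0.2,0.24,0.29,0,0,0],[0.19,0.24,0.29,0,0,0],[0.21,0.26,0.26,0,0,0],[0.21,0.26,0.26,0,0,0],[0,0,0,0,0,0],[0,0,0,0,0,0]]

```text
t: 26.13
tool_pos: [0.5673, 0.147, 0.1161]
orientation: [1.051, 2.956, 0.002]
force: [-5.9, -7.9, 7.8]
opening: 0.0097
gripper_force: 12.0
```

```bash
python3 ang.py
```

```text
t 26.13 lane mm [ -8.8 -42.4] z 116.1 rot err [0.   0.26 0.08] F lane [-9.8 -0.4  7.8] open 0.009670422698591516 11.999099403619766
bar rel hinge -0.05779882491870011 0.08023266588099004 r 0.0988836934805387 angle deg 29.78743737273765
```

>>> arm_command:
  deltas:
    - [[-0.07,-0.09,0.16,0,0,0],[0,0,0,0,0,0],[0.22,0.27,0.25,0,0,0],[0.22,0.27,0.25,0,0,0],[0.22,0.28,0.22,0,0,0],[0,0,0,0,0,0],[0,0,0,0,0,0]]

```text
t: 26.72
tool_pos: [0.5736, 0.1549, 0.1236]
orientation: [1.051, 2.956, 0.005]
force: [2.0, -6.2, -2.3]
opening: 0.0093
gripper_force: 12.0
```

```bash
python3 ang.py
```

```text
t 26.72 lane mm [  1.4 -42.3] z 123.6 rot err [-0.07  0.31  0.07] F lane [-3.6 -5.5 -2.3] open 0.009345928039193445 11.982987374067307
bar rel hinge -0.04763543318956978 0.08768865863620684 r 0.099791960340376 angle deg 37.043745607847164
```

```bash
python3 - <<'E'
from scipy.optimize import least_squares
import numpy as np
P=np.array([(-39.,75.9),(-31.4,90.7),(-8.8,116.1),(1.4,123.6)])
for R in(96.7,None):
    f=lambda q:np.hypot(P[:,0]-q[0],P[:,1]-q[1])-(R or q[2])
    r=least_squares(f,[49,36,97][:2 if R else 3]); c=r.x
    a=np.degrees(np.arctan2(P[:,1]-c[1],P[:,0]-c[0])); print(R,c,r.fun,a[0]-a)
    t=np.radians(a[0]-45); rr=R or c[2]; print("target",c[0]+rr*np.cos(t),c[1]+rr*np.sin(t))
E
```

```text
96.7 [51.08299318 40.42039131] [ 0.11811965 -0.10039745 -0.19416576  0.18780683] [ 0.          9.86822734 30.14926082 37.6529903 ]
target 12.51967506133446 129.0982380144491
None [ 57.33927336  35.08961431 104.6593043 ] [-0.0326195   0.06497003 -0.07877997  0.04642944] [ 0.          9.11615033 27.81272867 34.74873025]
target 18.062178718428832 132.09930358614182
```

>>> arm_command:
  deltas:
    - [[0.18,0.22,0.17,0,0,0],[0.19,0.23,0.16,0,0,0],[0.19,0.24,0.14,0,0,0],[0.19,0.24,0.12,0,0,0],[0,0,0,0,0,0],[0,0,0,0,0,0],[0,0,0,0,0,0]]

```text
t: 27.3
tool_pos: [0.5812, 0.164, 0.1299]
orientation: [1.051, 2.955, 0.004]
force: [1.1, -5.7, 0.8]
opening: 0.0094
gripper_force: 12.0
```

```bash
python3 ang.py; cat > vis.py <<'E'
from go import *
def g(x,y,h,th): # guard local: x from hinge (neg), h above the sheet plane
    c,s=np.cos(th),np.sin(th); return l2w(lane,(.05+x*c+h*s,y,.085-x*s+h*c))
cw=cam("wrist"); CC={"wrist":cw,**C}; tot=0
degs=np.arange(25,60,1.)
for n in CC:
    im=cv2.cvtColor(eyes.read_camera(n),cv2.COLOR_BGR2GRAY).astype(np.float32); im=cv2.GaussianBlur(im,(0,0),1.0)
    gx=cv2.Sobel(im,cv2.CV_32F,1,0);gy=cv2.Sobel(im,cv2.CV_32F,0,1); out=[]
    for d in degs:
        th=np.radians(d); sc=[]
        for A,B in(((-.112,.013,0),(-.005,.013,0)),((-.112,.013,0),(-.112,-.095,0)),((-.112,-.095,0),(-.005,-.095,0)),((-.088,-.004,0.002),(-.088,-.004,.04)),((-.088,-.078,.002),(-.088,-.078,.04))):
            p,q=proj(n,g(*A,th),CC[n]),proj(n,g(*B,th),CC[n]); t=(q-p)/np.linalg.norm(q-p); nn=np.array([-t[1],t[0]])
            for k in np.linspace(0,1,40):
                for off in((0,)):
                    u,v=p+k*(q-p)
                    if 2<u<557 and 2<v<417: sc.append(abs(gx[int(round(v)),int(round(u))]*nn[0]+gy[int(round(v)),int(round(u))]*nn[1]))
        out.append(np.mean(sc) if len(sc)>30 else 0)
    out=np.array(out); i=out.argmax(); print(n,"best",degs[i],[(int(degs[j]),int(out[j])) for j in range(0,len(degs),2)])
E
python3 vis.py
```

```text
t 27.3 lane mm [ 13.1 -42.4] z 129.9 rot err [-0.06  0.33  0.08] F lane [-3.7 -4.5  0.8] open 0.009356986914833531 11.98337271809578
bar rel hinge -0.03589230628414354 0.09396055612873844 r 0.10058252213191204 angle deg 44.64952152778063
wrist best 41.0 [(25, 18), (27, 15), (29, 15), (31, 16), (33, 19), (35, 20), (37, 20), (39, 23), (41, 44), (43, 28), (45, 28), (47, 25), (49, 25), (51, 22), (53, 21), (55, 19), (57, 18), (59, 22)]
scene best 42.0 [(25, 51), (27, 54), (29, 56), (31, 61), (33, 54), (35, 49), (37, 49), (39, 64), (41, 83), (43, 82), (45, 59), (47, 63), (49, 62), (51, 64), (53, 68), (55, 63), (57, 63), (59, 61)]
side best 51.0 [(25, 41), (27, 41), (29, 40), (31, 39), (33, 44), (35, 52), (37, 57), (39, 58), (41, 56), (43, 56), (45, 65), (47, 75), (49, 79), (51, 79), (53, 77), (55, 73), (57, 66), (59, 59)]
```

>>> arm_command:
  deltas:
    - [[0.1,0.12,0.06,0,0,0],[0.09,0.11,0.05,0,0,0],[0,0,0,0,0,0],[0,0,0,0,0,0],[0,0,0,0,0,0],[0,0,0,0,0,0],[0,0,0,0,0,0],[0,0,0,0,0,0]]

```text
t: 28.12
tool_pos: [0.583, 0.1662, 0.1311]
orientation: [1.051, 2.955, 0.004]
force: [1.2, -5.8, 2.0]
opening: 0.0096
gripper_force: 12.0
```

```bash
python3 ang.py; python3 vis.py
```

```text
t 28.12 lane mm [ 16.  -42.5] z 131.1 rot err [-0.06  0.33  0.09] F lane [-3.7 -4.6  2. ] open 0.009631006680802672 11.985765248537064
bar rel hinge -0.033003260626459224 0.09519058306411704 r 0.1007495028080266 angle deg 46.43424562628085
wrist best 43.0 [(25, 18), (27, 16), (29, 15), (31, 14), (33, 16), (35, 20), (37, 19), (39, 19), (41, 23), (43, 42), (45, 27), (47, 28), (49, 27), (51, 25), (53, 21), (55, 22), (57, 18), (59, 18)]
scene best 43.0 [(25, 52), (27, 53), (29, 57), (31, 60), (33, 56), (35, 51), (37, 46), (39, 48), (41, 65), (43, 85), (45, 77), (47, 57), (49, 61), (51, 62), (53, 67), (55, 68), (57, 63), (59, 62)]
side best 51.0 [(25, 32), (27, 32), (29, 31), (31, 31), (33, 37), (35, 46), (37, 53), (39, 58), (41, 59), (43, 59), (45, 61), (47, 66), (49, 72), (51, 74), (53, 73), (55, 72), (57, 68), (59, 62)]
```

Arm kinematics (46°) and the scene and wrist edge fits (43°) bracket 45°. The side fit is broad and peaks at 51°. The guard is held still, so I'm handing in.

```bash
python3 -c "
from plant import ticket
print(ticket.close_job())"
```

```text
the job is handed in; nothing more can be done
None
```

I slid both tins into the lane in single file against the end stop and handed the job in while gripping the guard open at about 45° (estimates 43–46°, though the less sharp side-camera fit read 51°); no verdict was returned.

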